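# Unlatch and open the logger case

### The arm

A 6-joint arm with a two-finger parallel gripper is mounted at the origin on the work surface. World frame = base frame: x ahead of the robot, y to its left, z up, the work surface at z = 0. Lengths are in m, angles in degrees, forces in N, time in s.
With the tool pointing down it reaches from about 0.35 to 0.875 m from the base axis. Payload 4.2 kg.
Tool frame: the origin (TCP) lies between the finger pads; the fingertips stand 11 mm ahead of it and the grasp point (between the pads) lies 8 mm behind it; z points along the fingers, y is the direction in which the jaws open and shut (so a half turn about z gives the same grasp; the last joint's range is limited). The gripper opens to 87 mm and grips with 3 to 60 N. Pads are 19 mm wide; open, the fingers measure 117 mm over their backs; the gripper's body (75 mm by 190 mm) begins 51 mm behind the grasp point.
Start: joints at [-56.746, 22.042, 0.453, 0, -68.411, -14.817], TCP at [0.198, -0.593, 0.234] pointing down, gripper open.
Joint ranges: [-179.83, 179.83], [-69.29, 118.12], [-61.27, 80.66], [-181.25, 117.63], [-171.15, -9.14], [-177.46, 177.46]. Speed limits (degrees/s): [159.86, 159.86, 180, 180, 180, 180].

### API

Orientations are given as a 3x3 rotation matrix whose columns are the frame's x, y, z axes.
In Python, from station import sense, capture, get_calibration, finish_job, search_frame, cut_out gives the robot as it stands.
- The arm moves only by the tool arm_command, never from a script. Its argument "rows" is a list of rows, each an object with "fingers": the opening in per cent of the stroke, from 0 (shut) to 100 (fully open); "travel": the shift along the tool's x, y, z in cm, a list of three; "roll": the turn about the tool's z in degrees. A call has 1 to 10 rows; each row is the pose to reach, as a shift and turn from the pose commanded when the call began, along the tool's axes at that moment; what a row does not reach only later rows make up. A row lasts 1/10 s, in which the tool goes at most 50 mm and 8.59 degrees, less where a joint would pass 70% of its speed; a pose out of reach is approached as far as the arm can. A call with a gripper value outside its range is refused whole. The fingers move at their own pace and stop on an object; the grip force is fixed at half the most. Time passes only in rows, so rows that repeat a pose let the fingers close. It gives the time, the measured TCP pose, the force and the opening at its end, in the units of the state.
- sense(): the state, without advancing time (a new reading comes with each control period).
- capture(name): name is "scene" or "side" or "wrist"; returns (picture, depth): 420x560x3 uint8, red, green, blue; 420x560 float32, m along the optical axis (not along the pixel's ray), 0 where there is no reading.
- get_calibration(name): a dict with "fov_y" (degrees; the focal length in pixels is half the picture's height over the tangent of half this angle, whatever the lens; pixels are square), "cx", "cy" (the principal point, pixels), "origin" and "attitude" of the camera in the world; the wrist camera has in their place "mount" (4x4, takes a point from camera to tool coordinates, whose origin is the TCP and whose axes are the flange's). Camera axes: x right, y down, z forward; pixel columns grow to the right and rows downward; lengths in m; the calibration is good to about 2 mm. A picture is of the moment at which its call begins: read the wrist's pose just before it. get_calibration takes no time and is no camera call.
- finish_job(): hands the job in, once; it reports no verdict.
Trained networks look in the newest picture that a camera, given by its name, has taken for a name from the list of things; names that differ only in an ending like _2 or _b are one class to them, and where a whole thing is asked for, a point or a joint stands for the part that bears it (a point fixed in the world has none). Each returns a list of dicts, best first, with "p" (0 to 1); they miss things now and then, are a little off and sometimes report something else, mostly with a low value. They report only what shows in the picture. A call takes as long as a camera call.
- search_frame(camera, label): "position" ([x, y, z] in m, in world coordinates, good to about 4 mm: the middle of the surface that is visible of it).
- cut_out(camera, label): "mask" (420x560 bool, what is visible of it).
The state is a dict: "time_s": time; "joints": joint angles; "joint_velocities": joint speeds; "effort": joint torques, N m; "tcp_pos": TCP position; "ee_rot": TCP orientation; "wrist_force": force on the tool from outside, world axes, zero at the start; "moment": the same for the moment, N m; "gripper_width": opening from 0.0 (shut) to 1.0 (fully open).
Only numpy, scipy, OpenCV 4.12 (cv2) and the standard library are available. Lean on these libraries where they do the work, as an engineer would, in place of code of your own. Each camera call takes 0.05 s, during which the arm holds its last target. There are 200 camera calls.

### The job

Open the grey weather-logger case with the blue lid for its inspection: turn the red wing knob on its lid clockwise a full quarter turn to release the cam latch, then swing the lid up and over, past upright, until it leans right back against its stop and stays open. Leave the knob in the released position and the loose things on the bench where they are.

Things in the scene. Friction and masses are not known exactly. Their poses are not given: they have to be found in the camera images.
- case: Grey metal case screwed to the bench, 150 (x) x 220 (y) mm and 85 mm high without the lid. Origin: centre of its underside. Its x axis points from its front (latch side) to the hinge side, z up; it stands turned up to 0.3 rad either way about z.
- lid (a joint): Lid angle, rad: 0 closed, 1.57 upright, 1.92 leaning back on its stop. Blue plate 150 x 220 x 12 mm, about 0.3 kg, lying on the case's rim (top face 97 mm over the bench), hinged along the far (+x) rim. Stiff hinge: the lid stays at any angle where it is left; lifting it by the knob takes about 7 N, less when upright. It cannot rise while latched.
- lid_hinge (a point): Point on the hinge axis, in the middle of the lid's width: at case frame x = +75, y = 0, z = 85 mm (the lid's underside). The hinge axis runs along the case's y.
- latch (a joint): Angle of the red knob, rad: 0 latched (wing parallel to the hinge), 1.57 fully released (wing square to the hinge), end stops at both. Grows clockwise seen from above the closed lid. Starts between 0 and 0.3. The cam under the lid lets go at about 1.3. Takes 0.08 N m to turn and stays where it is left.
- latch_grip (a point): Where to grip the red wing knob: on its axis, 26 mm above the lid's top face. Wing 46 mm long (this point's y), 14 thick, its top 38 mm above the lid, a white mark on one end; under it a black disc 42 mm wide, 4 high. Axis 121 mm from the hinge line, 29 mm from the lid's front edge, mid-width: with the lid closed this point is 121 mm in front of and 38 mm above the hinge. Moves with the lid.
- vial: Loose glass vial with a cork, upright, 28 mm across, 76 mm high; origin under its centre. Leave alone.
- dust_cap: Loose black rubber dust cap, 52 mm across, 22 mm high; origin under its centre. Leave alone.
- shield_plate: Loose aluminium radiation shield plate, a shallow disc 120 mm across, 14 mm high; origin under its centre. Leave alone.
- screw_jar: Loose jar with a green cap, 60 mm across, 75 mm high; origin under its centre. Leave alone.
- screwdriver: Loose screwdriver lying on the bench. Leave alone.
- notebook: Loose orange notebook, 150 x 105 x 14 mm; origin under its centre. Leave alone.
- mug: Loose white mug, 80 mm across, 90 mm high; origin under its centre. Leave alone.

How it is judged (in metres and radians):
On the way, in this order (a step that is already met when the one before it is completed fails the run):
1. the latch knob is turned to the released position while the lid is still closed (value of joint latch above 1.25 rad and value of joint lid below 0.15 rad), for 0.1 s.
2. the lid is swung past upright, leaning back (value of joint lid above 1.75 rad), for 0.2 s.
At the end, for the whole second after the job is handed in: The lid leans back past upright (more than 1.75 rad; its stop is at 1.92) and is at rest, the latch knob is still released (more than 1.15 rad) (value of joint lid above 1.75 rad and velocity of joint lid between -0.05 and 0.05 rad/s and value of joint latch above 1.15 rad); the robot touches nothing.
It fails at once if a loose thing on the bench is shifted by more than 30 mm (distance of any of vial, dust_cap, shield_plate, screw_jar, screwdriver, notebook, mug from where it was at the start of the episode above 0.03 m).
It also fails if it takes over 45 s, if anything falls off the work surface, if the arm or the gripper's body presses on something with over 40 N, if the wrist force passes 120 N, or if a joint passes its speed limit or range.

## Working session

There is one attempt and no reset: what is moved stays moved. The work goes in short steps, Python scripts to look and compute and a tool call to move; the robot and the scene stay as the last step left them, time stands still between calls to the robot, and variables do not carry over. Pictures are saved under pics/ and viewed, about 8 in all and at most 12, crops included, and the job is handed in when it is done.

Besides the shell and the picture viewer there is one more tool, called after "Request:" in YAML: its name, and indented under it one key for each argument. arm_command: Moves the arm, as the interface text tells. Its arguments: {"type":"object","properties":{"rows":{"type":"array","items":{"type":"object","properties":{"fingers":{"type":"number"},"travel":{"type":"array","items":{"type":"number"}},"roll":{"type":"number"}}}}},"required":["rows"]}

```bash
mkdir -p pics; ls
python3 - <<'E'
from station import *
import cv2, numpy as np
s=sense();print(s['time_s'],s['tcp_pos'],np.round(s['ee_rot'],3),s['gripper_width'])
ims=[]
for c in ['scene','side']:
    p,d=capture(c);ims.append(p)
    k=get_calibration(c);print(c,k['origin'])
    for l in ['case','latch_grip','lid','mug','vial','notebook','screw_jar','dust_cap','shield_plate','screwdriver']:
        r=search_frame(c,l)
        print(c,l,[(np.round(q['position'],3).tolist(),round(q['p'],2)) for q in r[:2]])
for n,i in zip(['scene','side'],ims): cv2.imwrite(f'pics/{n}0.png',i[:,:,::-1])
print(get_calibration('wrist'))
E
```

```text
pics
0.0 [ 0.19748263 -0.59236405  0.2324667 ] [[-0.949 -0.316 -0.001]
 [-0.316  0.949  0.002]
 [ 0.     0.002 -1.   ]] 1.0007743324200618
scene [ 0.92472267 -0.72771243  0.97930132]
scene case [([0.503, 0.066, 0.098], 0.75)]
scene latch_grip [([0.443, 0.097, 0.121], 0.6)]
scene lid [([0.482, 0.098, 0.098], 0.96), ([0.768, 0.102, 0.01], 0.69)]
scene mug [([0.758, -0.205, 0.054], 0.96), ([0.454, -0.389, 0.019], 0.74)]
scene vial [([0.642, 0.412, 0.041], 0.44)]
scene notebook [([0.769, 0.103, 0.011], 0.71)]
scene screw_jar [([0.465, 0.374, 0.049], 0.69), ([0.365, 0.379, 0.021], 0.16)]
scene dust_cap [([0.458, -0.389, 0.019], 0.73)]
scene shield_plate [([0.621, -0.398, 0.003], 0.85)]
scene screwdriver [([0.364, 0.38, 0.022], 0.56)]
side [0.3421757 0.8364859 0.6815845]
side case [([0.468, 0.189, 0.098], 0.64)]
side latch_grip [([0.433, 0.12, 0.113], 0.67), ([0.356, 0.397, 0.021], 0.66)]
side lid [([0.476, 0.138, 0.098], 0.94), ([0.61, -0.383, 0.01], 0.52)]
side mug [([0.752, -0.188, 0.059], 0.81)]
side vial [([0.631, 0.433, 0.049], 0.8)]
side notebook [([0.764, 0.121, 0.012], 0.9)]
side screw_jar [([0.456, 0.408, 0.064], 0.79)]
side dust_cap [([0.451, -0.37, 0.014], 0.57), ([0.434, 0.115, 0.112], 0.52)]
side shield_plate [([0.611, -0.386, 0.011], 0.76)]
side screwdriver [([0.355, 0.398, 0.022], 0.74)]
{'fov_y': 71.84799880299448, 'cx': 277.22978496024905, 'cy': 207.37602497300384, 'mount': array([[ 7.99722609e-04, -9.64430625e-01, -2.64334881e-01,
         7.19237666e-02],
       [ 9.99999643e-01,  8.43806005e-04, -5.32280497e-05,
         7.62669470e-04],
       [ 2.74382121e-04, -2.64334743e-01,  9.64430956e-01,
        -1.50750011e-01],
       [ 0.00000000e+00,  0.00000000e+00,  0.00000000e+00,
         1.00000000e+00]])}
```

View images.

View pics/scene0.png

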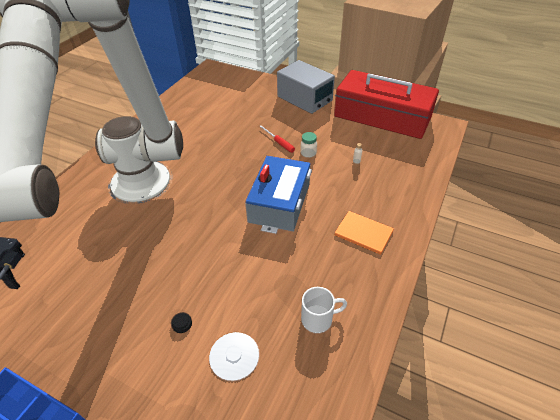

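View pics/side0.png

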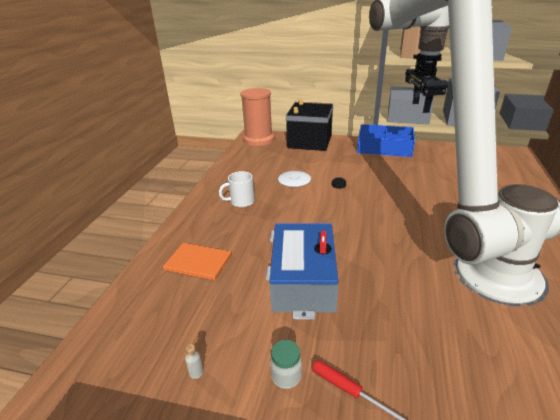

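The scene view shows the case at about (280,190) px with the red knob at (265,174), and the notebook at (364,233) behind it. The side view shows the knob at (323,242). Neither shows anything loose near the case. The two cameras disagree by about 18 mm in y, so I'll measure the lid from each one's depth.

```bash
cat > h.py <<'E'
from station import *
import cv2, numpy as np
def world(c,d,s=None):
    k=get_calibration(c);f=d.shape[0]/2/np.tan(np.radians(k['fov_y']/2))
    v,u=np.mgrid[:d.shape[0],:d.shape[1]]
    P=np.stack([(u-k['cx'])/f*d,(v-k['cy'])/f*d,d],-1)
    if c=='wrist':
        M=k['mount'];P=P@M[:3,:3].T+M[:3,3]
        return P@np.array(s['ee_rot']).T+s['tcp_pos']
    return P@np.array(k['attitude']).T+k['origin']
def lid(c):
    s=sense();p,d=capture(c);P=world(c,d,s)
    ok=d>0;m=cut_out(c,'lid')[0]['mask']&ok
    hsv=cv2.cvtColor(p,cv2.COLOR_RGB2HSV)
    red=((hsv[...,0]<8)|(hsv[...,0]>172))&(hsv[...,1]>150)&(hsv[...,2]>60)&ok
    blob=cv2.dilate(m.astype(np.uint8),np.ones((25,25)))>0
    Q=P[m]; z=np.median(Q[:,2]); Q=Q[abs(Q[:,2]-z)<.008]
    (cx,cy),(w,h),a=cv2.minAreaRect((Q[:,:2]*1000).astype(np.float32))
    print(c,'lid z',z,'rect mm',cx,cy,w,h,a)
    K=P[red&blob];K=K[K[:,2]>z+.01]
    T=K[K[:,2]>np.percentile(K[:,2],98)-.006]
    (kx,ky),(kw,kh),ka=cv2.minAreaRect((T[:,:2]*1000).astype(np.float32))
    print('knob top z',np.percentile(K[:,2],98),'rect',kx,ky,kw,kh,ka,len(T))
    g=P[ok&(abs(P[...,2])<.03)&(abs(P[...,0]-.5)<.3)&(abs(P[...,1])<.4)]; print('bench z',np.median(g[:,2]) if len(g) else None)
    return p
E
python3 - <<'E'
from h import *
for c in ['scene','side']: lid(c)
E
```

```text
scene lid z 0.09708287328735388 rect mm 482.28240966796875 114.88085174560547 151.4501953125 224.7584686279297 11.304627418518066
knob top z 0.1371304205774415 rect 437.7203369140625 104.66719055175781 12.610102653503418 40.360374450683594 4.882648944854736 32
bench z 0.00019180209401153947
side lid z 0.09692355236385664 rect mm 482.168212890625 118.40091705322266 151.58338928222656 222.31143188476562 11.097079277038574
knob top z 0.1361666964937328 rect 436.5732727050781 110.94510650634766 11.717874526977539 45.02489471435547 8.460543632507324 54
bench z -4.8976673987732866e-05
```

Request:
arm_command:
  rows:
    - {"fingers": 100,"travel": [-44.8,58.8,-5],"roll": -79}
    - {"fingers": 100,"travel": [-44.8,58.8,-5],"roll": -79}
    - {"fingers": 100,"travel": [-44.8,58.8,-5],"roll": -79}
    - {"fingers": 100,"travel": [-44.8,58.8,-5],"roll": -79}
    - {"fingers": 100,"travel": [-44.8,58.8,-5],"roll": -79}
    - {"fingers": 100,"travel": [-44.8,58.8,-5],"roll": -79}
    - {"fingers": 100,"travel": [-44.8,58.8,-5],"roll": -79}
    - {"fingers": 100,"travel": [-44.8,58.8,-5],"roll": -79}
    - {"fingers": 100,"travel": [-44.8,58.8,-5],"roll": -79}
    - {"fingers": 100,"travel": [-44.8,58.8,-5],"roll": -79}

```text
time_s: 2.3
tcp_pos: [0.3591, -0.1189, 0.268]
ee_rot: [[0.133, -0.991, 0.002], [-0.991, -0.133, 0.0], [0.0, -0.002, -1.0]]
wrist_force: [1.8, -1.4, 0.1]
gripper_width: 0.997
```

Request:
arm_command:
  rows:
    - {"fingers": 100,"travel": [-21.4,-10.7,-1],"roll": 0}
    - {"fingers": 100,"travel": [-21.4,-10.7,-1],"roll": 0}
    - {"fingers": 100,"travel": [-21.4,-10.7,-1],"roll": 0}
    - {"fingers": 100,"travel": [-21.4,-10.7,-1],"roll": 0}
    - {"fingers": 100,"travel": [-21.4,-10.7,-1],"roll": 0}
    - {"fingers": 100,"travel": [-21.4,-10.7,-1],"roll": 0}
    - {"fingers": 100,"travel": [-21.4,-10.7,-1],"roll": 0}

```text
time_s: 3.0
tcp_pos: [0.4373, 0.1059, 0.277]
ee_rot: [[0.131, -0.991, -0.001], [-0.991, -0.131, -0.0], [0.0, 0.001, -1.0]]
wrist_force: [0.2, -1.0, -0.5]
gripper_width: 0.999
```

Run:
```python
from h import *
s=sense();print(s['time_s'],s['tcp_pos'],np.round(s['ee_rot'],3).tolist(),s['joints'])
p=lid('wrist'); cv2.imwrite('pics/w1.png',p[:,:,::-1])
```

```text
3.0 [0.43728871 0.10591441 0.27702671] [[0.131, -0.991, -0.001], [-0.991, -0.131, -0.0], [0.0, 0.001, -1.0]] [ 3.44155447e+01  2.79563230e+00 -1.83742273e+01 -4.90579436e-03
 -6.88832774e+01 -2.68750319e+01]
wrist lid z 0.09686454670736594 rect mm 484.1578369140625 106.95648956298828 150.49453735351562 199.2870635986328 10.695631980895996
knob top z 0.1359222288854564 rect 436.6120910644531 108.51390838623047 13.73375415802002 45.58745193481445 7.431909561157227 481
bench z -0.000264829124565491
```

View pics/w1.png

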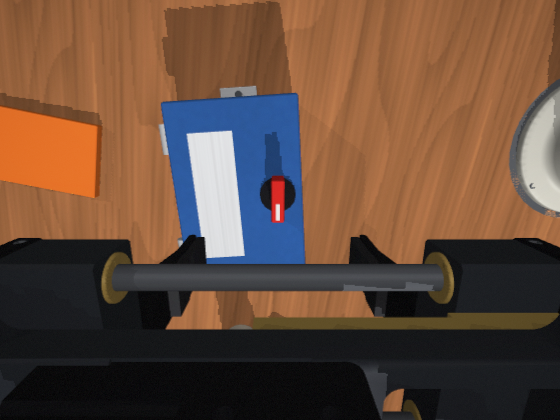

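The knob shows at (278,195) px, with the wing and its white mark along the jaw-square direction. The wrist camera's position agrees with the other two to 2 mm. Next I go down and grip.

Request:
arm_command:
  rows:
    - {"fingers": 100,"travel": [-0.3,0,5],"roll": 0}
    - {"fingers": 100,"travel": [-0.3,0,10],"roll": 0}
    - {"fingers": 100,"travel": [-0.3,0,13],"roll": 0}
    - {"fingers": 100,"travel": [-0.3,0,15],"roll": 0}
    - {"fingers": 100,"travel": [-0.3,0,15.9],"roll": 0}
    - {"fingers": 100,"travel": [-0.3,0,15.9],"roll": 0}
    - {"fingers": 10,"travel": [-0.3,0,15.9],"roll": 0}
    - {"fingers": 0,"travel": [-0.3,0,15.9],"roll": 0}
    - {"fingers": 0,"travel": [-0.3,0,15.9],"roll": 0}
    - {"fingers": 0,"travel": [-0.3,0,15.9],"roll": 0}

```text
time_s: 4.1
tcp_pos: [0.4374, 0.1084, 0.119]
ee_rot: [[0.13, -0.992, 0.001], [-0.992, -0.13, 0.001], [-0.001, -0.002, -1.0]]
wrist_force: [-0.4, -1.0, 0.6]
gripper_width: 0.722
```

Request:
arm_command:
  rows:
    - {"fingers": 0,"travel": [0,0,0],"roll": 0}
    - {"fingers": 0,"travel": [0,0,0],"roll": 0}
    - {"fingers": 0,"travel": [0,0,0],"roll": 0}
    - {"fingers": 0,"travel": [0,0,0],"roll": 0}

```text
time_s: 4.5
tcp_pos: [0.437, 0.1082, 0.1183]
ee_rot: [[0.129, -0.992, -0.0], [-0.992, -0.129, -0.0], [0.0, 0.0, -1.0]]
wrist_force: [0.1, 0.1, 0.2]
gripper_width: 0.358
```

Request:
arm_command:
  rows:
    - {"fingers": 0,"travel": [0,0,0],"roll": 0}
    - {"fingers": 0,"travel": [0,0,0],"roll": 0}
    - {"fingers": 0,"travel": [0,0,0],"roll": 0}
    - {"fingers": 0,"travel": [0,0,0],"roll": 0}
    - {"fingers": 0,"travel": [0,0,0],"roll": 0}

```text
time_s: 5.0
tcp_pos: [0.4368, 0.1082, 0.1182]
ee_rot: [[0.129, -0.992, -0.0], [-0.992, -0.129, -0.0], [0.0, 0.0, -1.0]]
wrist_force: [-1.0, 0.6, 0.4]
gripper_width: 0.156
```

Gripped: the opening is 13.6 mm on a 14 mm wing. Now the clockwise turn.

Request:
arm_command:
  rows:
    - {"fingers": 0,"travel": [0,0,0],"roll": 8}
    - {"fingers": 0,"travel": [0,0,0],"roll": 16}
    - {"fingers": 0,"travel": [0,0,0],"roll": 24}
    - {"fingers": 0,"travel": [0,0,0],"roll": 32}
    - {"fingers": 0,"travel": [0,0,0],"roll": 40}
    - {"fingers": 0,"travel": [0,0,0],"roll": 48}
    - {"fingers": 0,"travel": [0,0,0],"roll": 56}
    - {"fingers": 0,"travel": [0,0,0],"roll": 64}
    - {"fingers": 0,"travel": [0,0,0],"roll": 72}
    - {"fingers": 0,"travel": [0,0,0],"roll": 78}

```text
time_s: 6.0
tcp_pos: [0.4371, 0.108, 0.1183]
ee_rot: [[-0.944, -0.329, 0.0], [-0.329, 0.944, -0.0], [-0.0, -0.0, -1.0]]
wrist_force: [-0.0, -0.6, 0.2]
gripper_width: 0.157
```

Request:
arm_command:
  rows:
    - {"fingers": 0,"travel": [0,0,0],"roll": 5}
    - {"fingers": 0,"travel": [0,0,0],"roll": 8}
    - {"fingers": 0,"travel": [0,0,0],"roll": 8}
    - {"fingers": 0,"travel": [0,0,0],"roll": 8}

```text
time_s: 6.4
tcp_pos: [0.4372, 0.108, 0.1183]
ee_rot: [[-0.98, -0.199, 0.0], [-0.199, 0.98, -0.0], [-0.0, -0.0, -1.0]]
wrist_force: [1.0, -2.9, 0.1]
gripper_width: 0.163
```

Run:
```python
from h import *
s=sense();print(s['time_s'],s['tcp_pos'],np.round(s['ee_rot'],3).tolist(),s['moment'],s['wrist_force'],s['gripper_width'])
p,d=capture('side'); cv2.imwrite('pics/s1.png',cv2.resize(p[170:330,210:410],None,fx=3,fy=3)[:,:,::-1])
R=np.array(s['ee_rot']);a=np.radians(11.0);ux=np.array([np.cos(a),np.sin(a),0])
print('tool heading',np.degrees(np.arctan2(R[1,0],R[0,0])))
# knob path in tool coordinates, relative to closed
for th in range(0,121,10):
    t=np.radians(th);f=lambda t,h=.041:np.array([-.121*np.cos(t)+h*np.sin(t),.121*np.sin(t)+h*np.cos(t)])
    e=f(t)-f(0); w=ux*e[0]+np.array([0,0,e[1]]); print(th,np.round(R.T@w*100,2))
```

```text
6.4 [0.43716206 0.1079949  0.11828222] [[-0.98, -0.199, 0.0], [-0.199, 0.98, -0.0], [-0.0, -0.0, -1.0]] [-0.63093337 -0.44461453 -0.07540666] [ 0.97601261 -2.86810431  0.10966482] 0.16322753000045825
tool heading -168.5071166657139
0 [0. 0. 0.]
10 [-0.9  -0.01 -2.04]
20 [-2.13 -0.02 -3.89]
30 [-3.67 -0.03 -5.5 ]
40 [-5.47 -0.05 -6.82]
50 [-7.46 -0.07 -7.8 ]
60 [-9.6  -0.09 -8.43]
70 [-11.82  -0.1   -8.67]
80 [-14.04  -0.12  -8.53]
90 [-16.2   -0.14  -8.  ]
100 [-18.24  -0.16  -7.1 ]
110 [-20.09  -0.17  -5.86]
120 [-21.7   -0.19  -4.33]
```

View pics/s1.png

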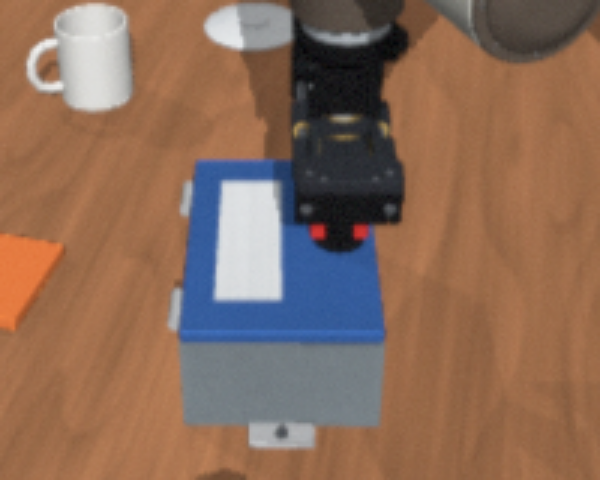

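The wing ends (red, both sides of the fingers at about (338,230) in the crop) now lie square to the hinge, at tool heading 11.5° and on the end stop. Next I lift along the hinge arc and check early.

Request:
arm_command:
  rows:
    - {"fingers": 0,"travel": [-0.4,0,-1.0],"roll": 0}
    - {"fingers": 0,"travel": [-0.9,0,-2.0],"roll": 0}
    - {"fingers": 0,"travel": [-1.5,0,-3.0],"roll": 0}
    - {"fingers": 0,"travel": [-2.1,0,-3.9],"roll": 0}
    - {"fingers": 0,"travel": [-2.9,0,-4.7],"roll": 0}
    - {"fingers": 0,"travel": [-3.7,0,-5.5],"roll": 0}
    - {"fingers": 0,"travel": [-3.7,0,-5.5],"roll": 0}

```text
time_s: 7.15
tcp_pos: [0.4712, 0.1147, 0.1741]
ee_rot: [[-0.98, -0.198, -0.006], [-0.198, 0.98, -0.003], [0.007, -0.001, -1.0]]
wrist_force: [-9.0, -0.2, 1.9]
gripper_width: 0.158
```

Run:
```python
from h import *
s=sense();print(s['time_s'],s['tcp_pos'],s['moment'],s['wrist_force'],s['gripper_width'])
p,d=capture('side'); cv2.imwrite('pics/s2.png',cv2.resize(p[130:330,210:410],None,fx=3,fy=3)[:,:,::-1])
```

```text
7.15 [0.47118362 0.11465926 0.17412474] [-0.08908381  2.87714972 -0.04580976] [-8.99586201 -0.22603577  1.87701874] 0.15830616545326276
```

View pics/s2.png

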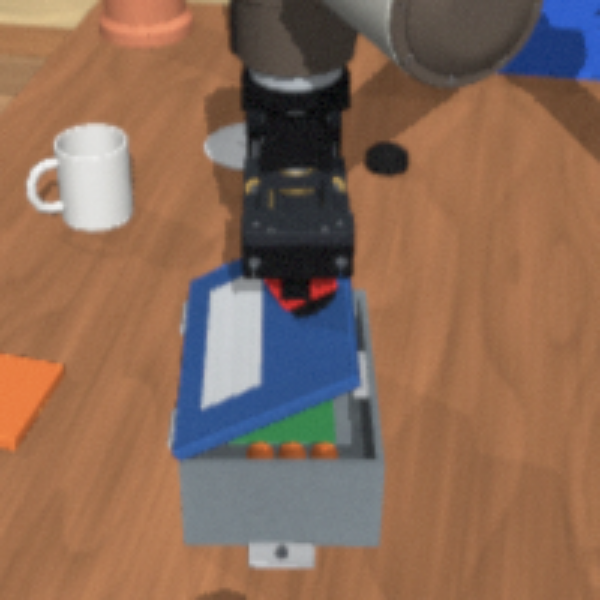

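The lid rises cleanly to about 30°, with its lower edge at (265,420) px in the crop and the knob still held. Continuing.

Request:
arm_command:
  rows:
    - {"fingers": 0,"travel": [-0.9,0,-0.7],"roll": 0}
    - {"fingers": 0,"travel": [-1.8,0,-1.3],"roll": 0}
    - {"fingers": 0,"travel": [-2.8,0,-1.8],"roll": 0}
    - {"fingers": 0,"travel": [-3.8,0,-2.3],"roll": 0}
    - {"fingers": 0,"travel": [-4.8,0,-2.6],"roll": 0}
    - {"fingers": 0,"travel": [-5.9,0,-2.9],"roll": 0}
    - {"fingers": 0,"travel": [-7.0,0,-3.1],"roll": 0}
    - {"fingers": 0,"travel": [-8.1,0,-3.2],"roll": 0}
    - {"fingers": 0,"travel": [-8.1,0,-3.2],"roll": 0}

```text
time_s: 8.1
tcp_pos: [0.5528, 0.1309, 0.207]
ee_rot: [[-0.98, -0.199, -0.001], [-0.199, 0.98, -0.002], [0.002, -0.002, -1.0]]
wrist_force: [-4.0, -1.9, 3.4]
gripper_width: 0.161
```

Run:
```python
from h import *
s=sense();print(s['time_s'],s['tcp_pos'],s['moment'],s['wrist_force'],s['gripper_width'])
p,d=capture('side'); cv2.imwrite('pics/s3.png',cv2.resize(p[130:330,210:410],None,fx=3,fy=3)[:,:,::-1])
```

```text
8.1 [0.55278475 0.13089364 0.20696744] [-0.72207692  1.62157838  0.00928232] [-3.96889595 -1.85693358  3.42437411] 0.16098074637522056
```

View pics/s3.png

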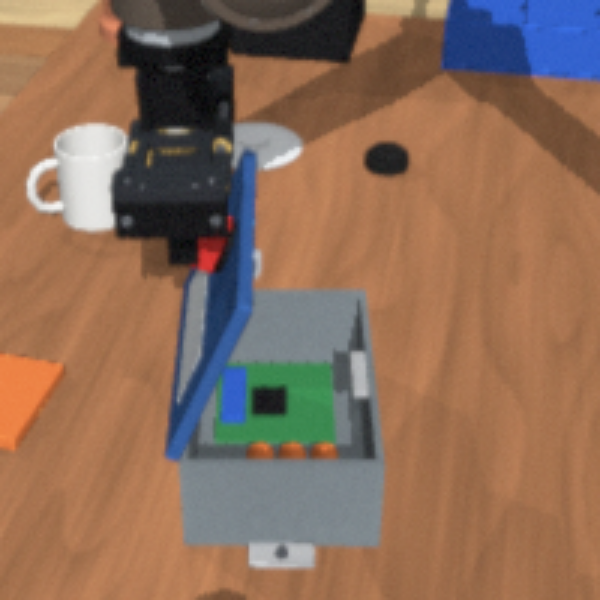

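Lid is at about 70°, with its free edge at (248,160) px in the crop and clear of the gripper body. Continuing to just before the stop.

Request:
arm_command:
  rows:
    - {"fingers": 0,"travel": [-1.1,0,0],"roll": 0}
    - {"fingers": 0,"travel": [-2.2,0,0.2],"roll": 0}
    - {"fingers": 0,"travel": [-3.3,0,0.4],"roll": 0}
    - {"fingers": 0,"travel": [-4.4,0,0.7],"roll": 0}
    - {"fingers": 0,"travel": [-5.4,0,1.1],"roll": 0}
    - {"fingers": 0,"travel": [-6.4,0,1.6],"roll": 0}
    - {"fingers": 0,"travel": [-7.4,0,2.2],"roll": 0}
    - {"fingers": 0,"travel": [-8.2,0,2.7],"roll": 0}
    - {"fingers": 0,"travel": [-8.2,0,2.7],"roll": 0}

```text
time_s: 9.05
tcp_pos: [0.637, 0.1477, 0.1818]
ee_rot: [[-0.98, -0.199, 0.009], [-0.199, 0.98, 0.0], [-0.009, -0.002, -1.0]]
wrist_force: [3.2, -3.6, 3.3]
gripper_width: 0.156
```

Run:
```python
from h import *
s=sense();print(s['time_s'],s['tcp_pos'],s['moment'],s['wrist_force'],s['gripper_width'])
p,d=capture('side'); cv2.imwrite('pics/s4.png',cv2.resize(p[130:330,160:360],None,fx=3,fy=3)[:,:,::-1])
```

```text
9.05 [0.63695349 0.14766557 0.18177078] [-1.05895298 -0.48511816 -0.01914226] [ 3.18372353 -3.57071351  3.31532821] 0.15595602518465107
```

View pics/s4.png

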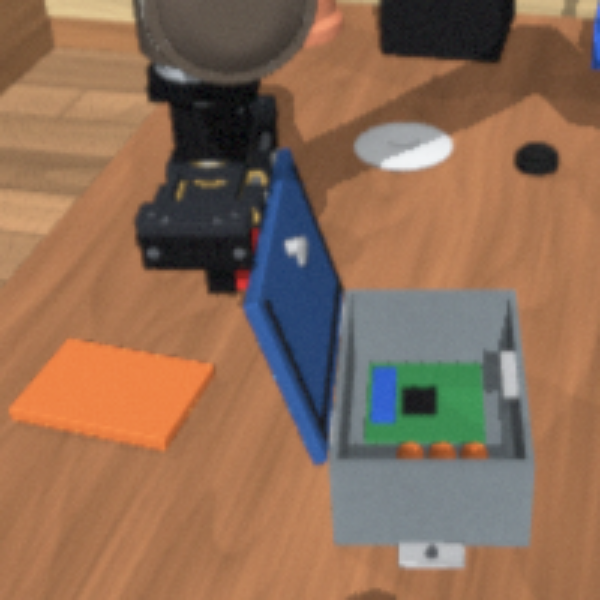

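Lid leans back past upright, with the free edge at (285,155) px in the crop. Release the knob.

Request:
arm_command:
  rows:
    - {"fingers": 60,"travel": [0,0,0],"roll": 0}
    - {"fingers": 60,"travel": [0,0,0],"roll": 0}
    - {"fingers": 60,"travel": [0,0,0],"roll": 0}
    - {"fingers": 60,"travel": [0,0,0],"roll": 0}
    - {"fingers": 60,"travel": [0,0,0],"roll": 0}
    - {"fingers": 60,"travel": [0,0,0],"roll": 0}
    - {"fingers": 60,"travel": [0,0,0],"roll": 0}

```text
time_s: 9.8
tcp_pos: [0.633, 0.148, 0.1782]
ee_rot: [[-0.98, -0.198, -0.0], [-0.198, 0.98, 0.0], [0.0, 0.0, -1.0]]
wrist_force: [0.2, -0.0, -0.1]
gripper_width: 0.591
```

Request:
arm_command:
  rows:
    - {"fingers": 60,"travel": [-0.5,0,-1],"roll": 0}
    - {"fingers": 60,"travel": [-1.0,0,-3],"roll": 0}
    - {"fingers": 60,"travel": [-1.5,0,-6],"roll": 0}
    - {"fingers": 60,"travel": [-2,0,-10],"roll": 0}
    - {"fingers": 60,"travel": [-2,0,-14],"roll": 0}
    - {"fingers": 60,"travel": [-2,0,-16],"roll": 0}
    - {"fingers": 60,"travel": [-2,0,-16],"roll": 0}

```text
time_s: 10.5
tcp_pos: [0.6543, 0.152, 0.3439]
ee_rot: [[-0.98, -0.198, 0.009], [-0.198, 0.98, 0.003], [-0.01, 0.001, -1.0]]
wrist_force: [0.1, -0.1, 0.5]
gripper_width: 0.6
```

Run:
```python
from h import *
s=sense();print(s['time_s'],s['tcp_pos'],s['moment'],s['wrist_force'],s['gripper_width'])
a=np.radians(11.0);ux=np.array([np.cos(a),np.sin(a),0]);uy=np.array([-ux[1],ux[0],0])
H=np.array([.4825,.1165,.085])+.075*ux
for c in ['side','scene']:
    p,d=capture(c); P=world(c,d)
    hsv=cv2.cvtColor(p,cv2.COLOR_RGB2HSV)
    Q=np.stack([(P-H)@ux,(P-H)@uy,P[...,2]-.085],-1)
    near=(d>0)&(abs(Q[...,0])<.14)&(abs(Q[...,1])<.12)&(Q[...,2]>.03)&(Q[...,2]<.17)
    b=near&(abs(hsv[...,0].astype(int)-112)<12)&(hsv[...,1]>120)
    r=near&((hsv[...,0]<8)|(hsv[...,0]>172))&(hsv[...,1]>150)
    B=Q[b]
    if len(B)>20:
        f=np.polyfit(B[:,2],B[:,0],1); print(c,len(B),'lid angle',1.5708+np.arctan(f[0]))
    if r.sum()>5: print('red',r.sum(),Q[r].min(0),Q[r].max(0))
    cv2.imwrite(f'pics/e_{c}.png',cv2.resize(p[130:330,160:360] if c=='side' else p[100:280,220:420],None,fx=3,fy=3)[:,:,::-1])
p,d=capture('wrist')
cv2.imwrite('pics/e_w.png',p[:,:,::-1])
for l in ['mug','vial','notebook','screw_jar','dust_cap','shield_plate','screwdriver']:
    print(l,[(np.round(q['position'],3).tolist(),round(q['p'],2)) for q in search_frame('side',l)[:1]])
```

```text
10.5 [0.65432574 0.15198368 0.34390582] [0.00345591 0.05616534 0.0010882 ] [ 0.10829411 -0.08007039  0.47040981] 0.6001698539645514
side 1463 lid angle 1.854944819378221
red 186 [ 0.04936955 -0.00445848  0.08440859] [0.08499045 0.08284313 0.1404486 ]
scene 422 lid angle 1.8602644222392708
red 168 [ 0.04468876 -0.01104871  0.08318919] [0.08395988 0.007419   0.13507316]
mug [([0.758, -0.188, 0.064], 0.88)]
vial [([0.632, 0.429, 0.043], 0.58)]
notebook [([0.766, 0.119, 0.012], 0.82)]
screw_jar [([0.453, 0.41, 0.062], 0.58)]
dust_cap []
shield_plate [([0.612, -0.384, 0.01], 0.77)]
screwdriver [([0.352, 0.397, 0.022], 0.9)]
```

View pics/e_w.png

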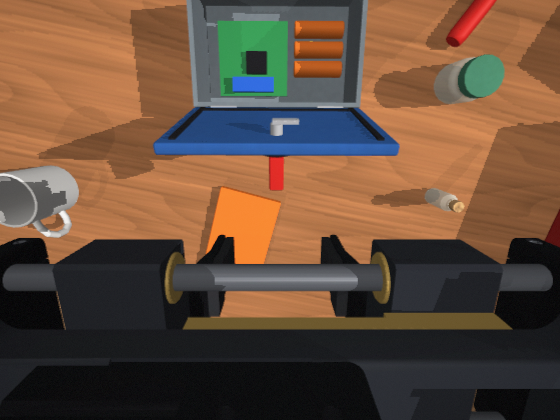

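View pics/e_side.png

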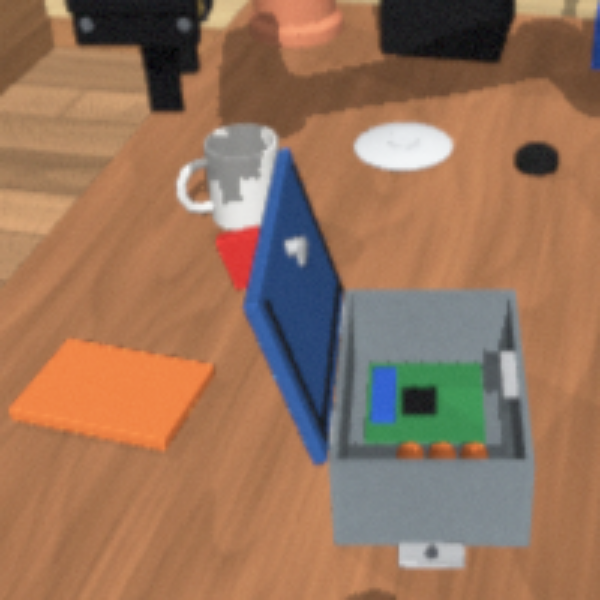

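The wrist view shows the lid open at (277,130) px and the red wing square to the hinge at (277,175) px. The side view agrees. The lid measures about 1.86 rad, which meets the threshold but is a few degrees short of the stop at 1.92. I'll nudge it home gently with closed fingertips on the inner face.

Request:
arm_command:
  rows:
    - {"fingers": 0,"travel": [5,0,0],"roll": 0}
    - {"fingers": 0,"travel": [10,0,0],"roll": 0}
    - {"fingers": 0,"travel": [12,0,0],"roll": 0}
    - {"fingers": 0,"travel": [12,0,0],"roll": 0}
    - {"fingers": 0,"travel": [12,0,5],"roll": 0}
    - {"fingers": 0,"travel": [12,0,10],"roll": 0}
    - {"fingers": 0,"travel": [12,0,13],"roll": 0}
    - {"fingers": 0,"travel": [12,0,13.8],"roll": 0}
    - {"fingers": 0,"travel": [12,0,13.8],"roll": 0}
    - {"fingers": 0,"travel": [12,0,13.8],"roll": 0}

```text
time_s: 12.0
tcp_pos: [0.5367, 0.1286, 0.2021]
ee_rot: [[-0.98, -0.199, 0.003], [-0.199, 0.98, 0.001], [-0.004, 0.0, -1.0]]
wrist_force: [0.3, -0.6, 0.4]
gripper_width: 0.006
```

Request:
arm_command:
  rows:
    - {"fingers": 0,"travel": [-1.5,0,0],"roll": 0}
    - {"fingers": 0,"travel": [-3,0,0],"roll": 0}
    - {"fingers": 0,"travel": [-3.5,0,0],"roll": 0}
    - {"fingers": 0,"travel": [-4,0,0],"roll": 0}
    - {"fingers": 0,"travel": [-4.4,0,0],"roll": 0}
    - {"fingers": 0,"travel": [-4.7,0,0],"roll": 0}
    - {"fingers": 0,"travel": [-4.7,0,0],"roll": 0}

```text
time_s: 12.7
tcp_pos: [0.573, 0.1356, 0.201]
ee_rot: [[-0.98, -0.198, -0.018], [-0.198, 0.98, -0.005], [0.019, -0.001, -1.0]]
wrist_force: [-22.7, 1.2, 13.3]
gripper_width: 0.008
```

22 N with no further advance means it's on the stop. Back off and check.

Request:
arm_command:
  rows:
    - {"fingers": 0,"travel": [3,0,0],"roll": 0}
    - {"fingers": 0,"travel": [6,0,0],"roll": 0}
    - {"fingers": 0,"travel": [6,0,-5],"roll": 0}
    - {"fingers": 0,"travel": [6,0,-10],"roll": 0}
    - {"fingers": 0,"travel": [6,0,-15],"roll": 0}
    - {"fingers": 0,"travel": [6,0,-15],"roll": 0}
    - {"fingers": 0,"travel": [6,0,-15],"roll": 0}

```text
time_s: 13.4
tcp_pos: [0.5229, 0.1258, 0.353]
ee_rot: [[-0.98, -0.198, 0.006], [-0.198, 0.98, 0.003], [-0.006, 0.002, -1.0]]
wrist_force: [0.4, -0.9, -0.3]
gripper_width: 0.005
```

Run:
```python
from h import *
a=np.radians(11.0);ux=np.array([np.cos(a),np.sin(a),0]);uy=np.array([-ux[1],ux[0],0])
H=np.array([.4825,.1165,.085])+.075*ux
for c in ['side','scene']:
    p,d=capture(c); P=world(c,d)
    hsv=cv2.cvtColor(p,cv2.COLOR_RGB2HSV)
    Q=np.stack([(P-H)@ux,(P-H)@uy,P[...,2]-.085],-1)
    near=(d>0)&(abs(Q[...,0])<.14)&(abs(Q[...,1])<.12)&(Q[...,2]>.03)&(Q[...,2]<.17)
    b=near&(abs(hsv[...,0].astype(int)-112)<12)&(hsv[...,1]>120)
    B=Q[b];f=np.polyfit(B[:,2],B[:,0],1); print(c,len(B),'lid angle',1.5708+np.arctan(f[0]))
    r=near&((hsv[...,0]<8)|(hsv[...,0]>172))&(hsv[...,1]>150)
    print('red',r.sum(),Q[r].min(0),Q[r].max(0))
    for l in ['mug','vial','notebook','screw_jar','dust_cap','shield_plate','screwdriver']:
        print(l,[np.round(q['position'],3).tolist() for q in search_frame(c,l)[:1]])
s=sense();print(s['time_s'],s['tcp_pos'],s['wrist_force'])
p,d=capture('wrist'); cv2.imwrite('pics/f_w.png',p[:,:,::-1])
```

```text
side 1659 lid angle 1.9309377681720687
red 160 [ 0.06299808 -0.00591787  0.07923733] [0.09429302 0.01066642 0.12927491]
mug [[0.761, -0.184, 0.065]]
vial []
notebook [[0.767, 0.119, 0.011]]
screw_jar [[0.458, 0.409, 0.063]]
dust_cap [[0.45, -0.366, 0.019]]
shield_plate [[0.613, -0.386, 0.011]]
screwdriver [[0.353, 0.398, 0.022]]
scene 554 lid angle 1.9518119816937256
red 164 [ 0.05410925 -0.01151849  0.07592943] [0.0931292  0.00639639 0.13046368]
mug [[0.759, -0.207, 0.052]]
vial [[0.643, 0.413, 0.043]]
notebook [[0.771, 0.103, 0.012]]
screw_jar [[0.468, 0.375, 0.051]]
dust_cap [[0.456, -0.387, 0.022]]
shield_plate [[0.625, -0.402, 0.009]]
screwdriver [[0.366, 0.378, 0.022]]
14.2 [0.52232381 0.12545489 0.35030298] [ 0.37682473 -0.00870298  0.78617585]
```

View pics/f_w.png

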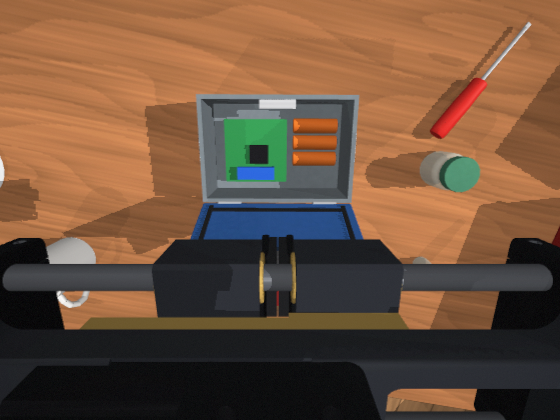

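The wrist view shows the case open, the lid (280,220) leaning right back and the gripper clear. The lid now measures 1.93–1.95 rad, so it is on the stop. The wing's red extent (50 mm along the lid, about 18 mm across) is still square to the hinge, and the loose things are where they were. Handing in.

```bash
python3 -c "
from station import *
print(finish_job())"
```

```text
the job is handed in; nothing more can be done
None
```

The case is open: I turned the red knob clockwise to its end stop with the lid closed. I then swung the lid up and over by the knob, let go, and pushed it the last few degrees with closed fingertips. I handed in at about 14 s; no verdict was reported.

**Lid:** After release it measured about 1.86 rad, past the limit but a little short of the stop, so I nudged it (22 N at the wrist). The last checks read 1.93 rad (side camera) and 1.95 rad (scene camera). Both are slightly above the 1.92 stop, which I put down to measurement error.

**Knob:** The wing was still square to the hinge in the last pictures, so it is released.

**Loose things:** All seven read within about 6 mm of their first readings from the same camera. The side camera missed the vial in the last check, but the scene camera found it in place.

**Arm:** It was clear of everything, with under 1 N at the wrist.

**Disagreement:** The two fixed cameras' network positions differed by about 13–35 mm in y throughout, probably because each sees a different side of things. Lid positions from their depth agreed to about 4 mm.

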